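# Refit the push-to-run knob on the bar feeder

### The job

The knob has come off the bar feeder's push-to-run spindle. First give the bare spindle a shot of lubricant: press the nozzle cap of the clamped spray can right down for a moment and let it spring back up. Then pick up the loose knob, turn it so that its D-shaped bore matches the flat of the spindle, push it fully home and press knob and spindle down to the stop, finishing while you still hold it pressed down; leave the offcuts and the wrench where they lie.

Things in the scene. Friction and masses are not known exactly. Their poses are not given: they have to be found in the camera images.
- cap_top (a point): Centre of the top face of the spray can's white nozzle cap (28 diameter, 20 tall, about 182 above the bench; black nozzle points at the spindle). The can, 56 diameter, is fixed upright in a dark steel bench bracket, 150 to 180 to the left (+y) of the spindle.
- cap (a joint): Travel of the nozzle cap, m: 0 up, 0.006 fully down. It moves straight down against a spring: about 2 N to start, 7 N fully down; springs back when let go.
- knob_mid (a point): Loose black knob (about 120 g) standing bore down on the bench; point on the bore axis half-way up, 25 over its underside. 50 tall, z up. From above: 34 wide along its y with two parallel flat sides (44 long, the place to grip), blunt at -x (26 from the axis), a pointer nose at +x (36 from the axis), white line on top from nose to tail.
- knob_bore_end (a point): Closed end of the knob's bore, on its axis, 24 over the knob's underside; same axes as knob_mid. The bore opens in the underside: D-shaped, 22 diameter, 24 deep, its flat on the nose side (+x), 5 from the axis. Seated, it rests on the spindle tip and the nose points the way the spindle's flat faces.
- spindle_tip (a point): Centre of the top end of the bar feeder's upright steel D-shaft, about 119 above the bench when up. z up; x points out of the flat. 20 diameter, flat 4 from the axis, last 3 tapered in by 1.5. Stands 36 out of a dark round dial (48 diameter, 8 high) on the fixed grey housing (150 x 130 x 75 high).
- spindle (a joint): Push-in travel of the spindle, m: 0 up, 0.008 at the stop. It moves straight down against a spring: about 4.5 N to start, 10 N at the stop; comes up again when let go. Dial and spindle are too stiff to turn during fitting.
- tube_offcut: Bystander, to be left alone: short round aluminium tube standing on end, 52 diameter, 40 high mm; origin at the centre of its underside.
- square_offcut: Bystander, to be left alone: short square steel tube standing on end, 40 x 40, 50 high mm; origin at the centre of its underside.
- brass_slug: Bystander, to be left alone: brass round bar slug standing on end, 34 diameter, 45 high mm; origin at the centre of its underside.
- steel_disc: Bystander, to be left alone: steel disc lying flat, 60 diameter, 22 high mm; origin at the centre of its underside.
- wrench: Bystander, to be left alone: steel wrench lying flat; origin at its underside.
- angle_offcut: Bystander, to be left alone: aluminium angle offcut lying on one leg, 110 long, 35 high mm; origin at the centre of its underside.
Not all that is in view belongs to the job. What is shaped like the part that bears cap_top but green is not meant. Leave any turquoise look-alike of the part that bears knob_mid alone.

How it is judged:
By the outcome, as a careful person would: the job done as asked, in the order asked, and still so for the second after the job is handed in, while the arm keeps its last pose, push and grip.
It also fails if it takes over 51 s, if anything falls off the work surface, if the arm or the gripper's body presses on something with over 40 N, if the wrist force passes 120 N, or if a joint passes its speed limit or range.

### The arm

A 7-joint arm with a two-finger parallel gripper is mounted at the origin on the work surface. World frame = base frame: x ahead of the robot, y to its left, z up, the work surface at z = 0. Lengths are in mm, angles in degrees, forces in N, time in s.
With the tool pointing down it reaches from about 400 to 900 mm from the base axis. Payload 5.6 kg.
Tool frame: the origin (TCP) lies on the centre line of the jaws, within the pads' length; the fingertips stand 17 mm ahead of it and the grasp point (between the pads) lies 2 mm behind it; z points along the fingers, y is the direction in which the jaws open and shut (so a half turn about z gives the same grasp; the last joint's range is limited). The gripper opens to 92 mm and grips with 3 to 60 N. Pads are 20 mm wide; open, the fingers measure 128 mm over their backs; the gripper's body (75 mm by 189 mm) begins 69 mm behind the grasp point.
Start: joints at [-69.844, 26.786, -0.665, 91.828, 0.344, 61.387, -3.226], TCP at [250.045, 599.988, 231.592] pointing down, gripper open.
Joint ranges: [-144.91, 144.91], [-17.63, 115.5], [-89.93, 88.59], [15.96, 139.68], [-74.01, 254.01], [8.47, 105.57], [-167.45, 167.45]. Speed limits (degrees/s): [147.25, 147.25, 180, 180, 180, 180, 180].

### API

Orientations are given as a 3x3 rotation matrix whose columns are the frame's x, y, z axes.
In Python, from rig import * gives the robot as it stands. The module is installed in compiled form; this text tells all that it offers.
- The arm moves only by the tool move_arm, never from a script. Its argument "commands" is one flat list of numbers, 5 for each row, row after row: the gripper command: -1 is fully open, 1 is shut, values between are in proportion, then the shift along the tool's x, y, z in cm, then the turn about the tool's z in rad. A call has 1 to 10 rows; each row shifts and turns the commanded pose from where the row before left it, along the tool's axes as they then stand; what a row does not reach is not made up. A row lasts 1/10 s, in which the tool goes at most 50 mm and 8.59 degrees, less where a joint would pass 70% of its speed; a pose out of reach is approached as far as the arm can. A call with a gripper value outside its range is refused whole. The fingers move at their own pace and stop on an object; the grip force is fixed at half the most. Time passes only in rows, so rows that do not move let the fingers close. It gives the time, the measured TCP pose, the force and the opening at its end, in the units of the state.
- read_state(): the state, without advancing time (a new reading comes with each control period).
- get_image(name): name is "side" or "top"; returns a dict with "img" (420x560x3 uint8, red, green, blue), "camera_matrix" (3x3 intrinsics, pixels), "dist_coeffs" ([k1, k2, p1, p2, k3] as OpenCV has them; the pictures are not rectified), "T" (4x4, takes a point from camera to world coordinates). Camera axes: x right, y down, z forward; pixel columns grow to the right and rows downward; lengths in mm; the calibration is good to about 2 mm. A picture is of the moment at which its call begins. There is no depth.
- hand_in(): hands the job in, once; it reports no verdict.
The state is a dict: "clock": time; "joints": joint angles; "qd": joint speeds; "joint_efforts": joint torques, N m; "position": TCP position; "ee_rot": TCP orientation; "contact_force": force on the tool from outside, world axes, zero at the start; "torque": the same for the moment, N m; "opening": opening from 0.0 (shut) to 1.0 (fully open).
Only numpy, scipy, OpenCV 4.12 (cv2) and the standard library are available. Lean on these libraries where they do the work, as an engineer would, in place of code of your own. Each camera call takes 0.05 s, during which the arm holds its last target.

## Working session

There is one attempt and no reset: what is moved stays moved. The work goes in short steps, Python scripts to look and compute and a tool call to move; the robot and the scene stay as the last step left them, time stands still between calls to the robot, and variables do not carry over. Pictures are saved under pics/ and viewed, and the job is handed in when it is done.

Besides the shell and the picture viewer there is one more tool, called after "Request:" as name(argument=value, ...) on one line, values as JSON. move_arm: Moves the arm, as the interface text tells. Its arguments: {"type":"object","properties":{"commands":{"type":"array","items":{"type":"number"}}},"required":["commands"]}

```bash
mkdir -p pics
cat > h.py <<'E'
from rig import *
import numpy as np, cv2
def snap(n,f):
    d=get_image(n); cv2.imwrite('pics/'+f,d['img'][:,:,::-1]); np.savez('pics/'+f+'.npz',**d); return d
def load(f): return dict(np.load('pics/'+f+'.npz'))
def ray(d,u,v):
    p=cv2.undistortPoints(np.array([[[u,v]]],float),d['camera_matrix'],d['dist_coeffs'])[0,0]
    T=d['T']; r=T[:3,:3]@np.array([p[0],p[1],1]); return T[:3,3],r/np.linalg.norm(r)
def onz(d,u,v,z):
    o,r=ray(d,u,v); return o+r*(z-o[2])/r[2]
def proj(d,P):
    Ti=np.linalg.inv(d['T']); rv,_=cv2.Rodrigues(Ti[:3,:3])
    return cv2.projectPoints(np.array(P,float).reshape(-1,1,3),rv,Ti[:3,3],d['camera_matrix'],d['dist_coeffs'])[0][:,0]
def tri(d1,p1,d2,p2):
    o1,r1=ray(d1,*p1);o2,r2=ray(d2,*p2)
    s=np.linalg.lstsq(np.c_[r1,-r2],o2-o1,rcond=None)[0]
    a=o1+s[0]*r1;b=o2+s[1]*r2
    return (a+b)/2,np.linalg.norm(a-b)
E
python3 - <<'E'
from h import *
for n in('side','top'):
    d=snap(n,n+'1.png'); print(n,d['T'].round(3).tolist())
s=read_state();print(s['clock'],s['position'],s['ee_rot'],s['contact_force'],s['opening'])
E
```

```text
side [[0.774, -0.341, 0.534, -30.624], [-0.633, -0.402, 0.662, -687.164], [-0.011, -0.85, -0.526, 670.189], [0.0, 0.0, 0.0, 1.0]]
top [[0.003, -0.987, 0.158, 292.655], [-1.0, -0.002, 0.004, -14.511], [-0.004, -0.158, -0.987, 1497.267], [0.0, 0.0, 0.0, 1.0]]
0.1 [249.88783967 599.50755541 230.74323538] [[-9.23047495e-01  3.84685702e-01 -4.81250097e-04]
 [ 3.84685981e-01  9.23046291e-01 -1.49685332e-03]
 [-1.31601954e-04 -1.56679687e-03 -9.99998764e-01]] [-0.02828641 -0.49118475  0.10137992] 0.9992095324649345
```

View pics/side1.png

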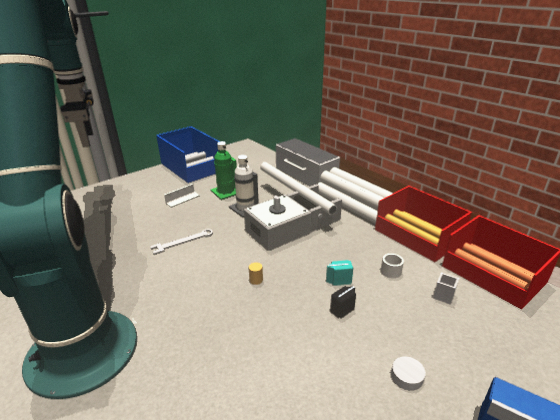

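View pics/top1.png

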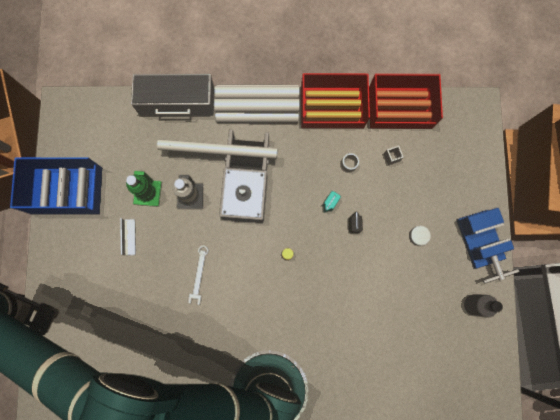

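Run:
```python
from h import *
t=load('top1.png')['img'][:,:,::-1]; s=load('side1.png')['img'][:,:,::-1]
def crop(im,x,y,w,h,k): return cv2.resize(im[y:y+h,x:x+w],None,fx=k,fy=k,interpolation=cv2.INTER_CUBIC)
cv2.imwrite('pics/a.png',np.vstack([crop(t,165,150,100,75,8)]))
cv2.imwrite('pics/b.png',crop(t,310,180,80,60,10))
cv2.imwrite('pics/c.png',crop(s,225,145,100,75,8))
cv2.imwrite('pics/d.png',crop(s,310,250,80,60,10) if 0 else crop(s,310,255,80,65,9))
```

```text
(no output)
```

View pics/a.png

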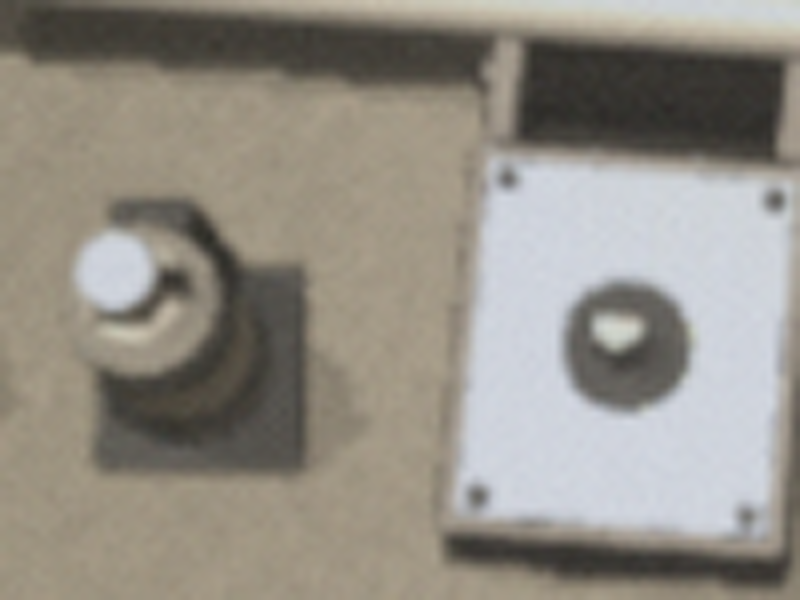

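View pics/b.png

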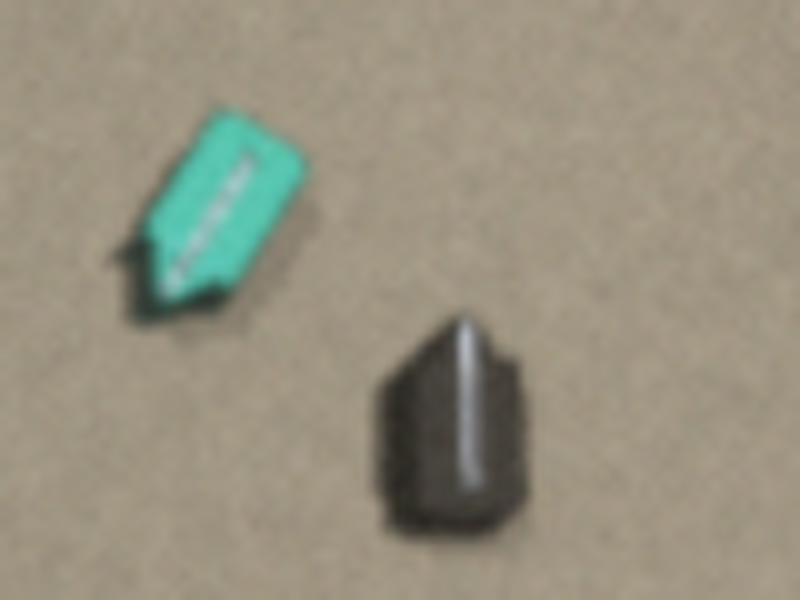

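View pics/c.png

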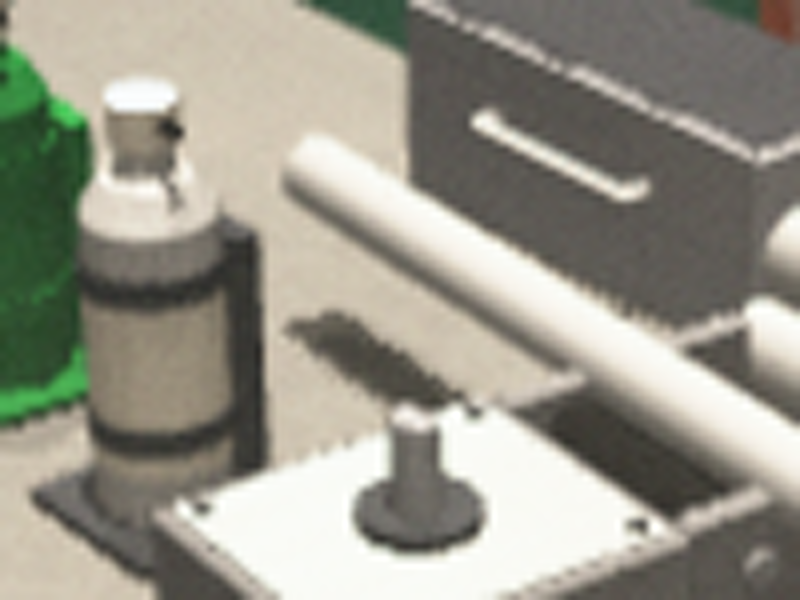

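View pics/d.png

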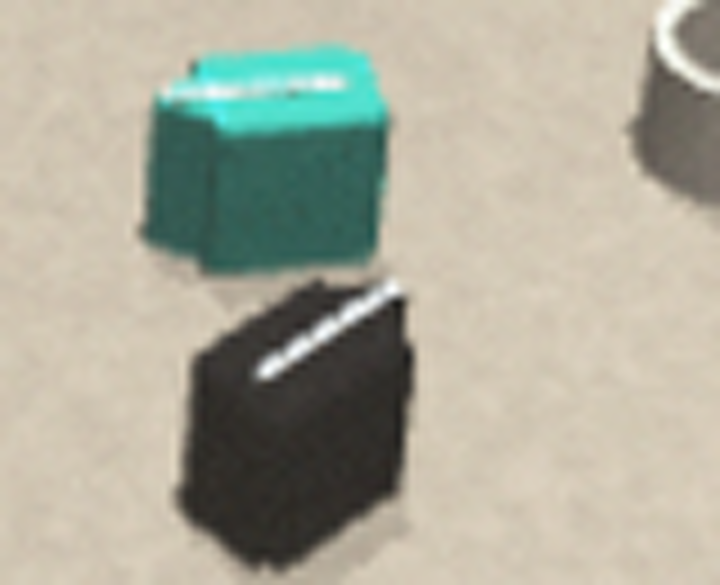

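Run:
```python
from h import *
t=load('top1.png'); s=load('side1.png')
print(t['camera_matrix'].tolist(),t['dist_coeffs'],s['camera_matrix'].tolist())
def cen(d,x,y,w,h,lo,hi=256,k=8,show=0):
    g=cv2.cvtColor(d['img'],cv2.COLOR_RGB2GRAY)[y:y+h,x:x+w].astype(np.float32)
    G=cv2.resize(g,None,fx=k,fy=k,interpolation=cv2.INTER_CUBIC)
    m=((G>lo)&(G<hi)).astype(np.uint8)
    n,l,st,c=cv2.connectedComponentsWithStats(m)
    i=1+np.argmax(st[1:,4]); cc=(c[i]+.5)/k-.5+[x,y]
    cnt=max(cv2.findContours((l==i).astype(np.uint8),0,1)[0],key=cv2.contourArea)
    return cc,st[i][2:]/k,cnt
g=cv2.cvtColor(t['img'],cv2.COLOR_RGB2GRAY); print(g[186:200,236:254]); print(g[178:192,170:190])
gs=cv2.cvtColor(s['img'],cv2.COLOR_RGB2GRAY); print(gs[152:164,234:252]); print(gs[192:210,268:288])
```

```text
[[488.9700070994353, 0.0, 271.8052245467165], [0.0, 488.9700070994353, 212.11550605405534], [0.0, 0.0, 1.0]] [-0.03933087  0.          0.          0.          0.        ] [[400.4778679691396, 0.0, 279.66075931977446], [0.0, 400.4778679691396, 212.16366946153366], [0.0, 0.0, 1.0]]
[[208 194 156 142 119 107 100 100 105 109 116 149 180 203 210 211 212 208]
 [195 158 116 102  99  98 100  96  99  98  99 106 134 171 202 210 212 213]
 [160 114 101 107 106 109 104 103  95  99  98 100 102 131 186 210 211 210]
 [135 102 100 142 158 161 149 142 133 108  96  97  97 110 169 205 208 212]
 [127  98 105 175 201 203 199 194 183 134  97  96  98  97 134 189 210 213]
 [112  96 101 169 200 208 208 205 189 131  93  98  97 101 119 185 208 210]
 [103  97 102 132 171 195 194 176 145  98  82  90  91 101 114 170 204 213]
 [102  95  94  86 114 154 148 114  87  75  81  87  92  97 106 167 202 212]
 [108  97  97  85  83  83  82  70  69  74  82  86  90  97 108 180 209 212]
 [117  95  98  95  91  79  66  71  72  77  86  89  92  97 112 183 208 212]
 [132  96  98  97  96  86  82  83  88  88  88  90  93 100 135 192 207
[... 3154 characters left out ...]
 250 250
  250 249]
 [250 250 250 250 250 207 115 101 115 112 102 106 220 248 250 250 249 249
  249 249]
 [250 250 250 250 250 209 112 100 113 111 112 108 200 243 248 250 249 249
  249 249]
 [249 250 250 245 238 187 109  99 110 109 109 102 127 204 234 241 248 249
  249 249]
 [250 248 239 197 127 104  92 103 108 114 110 104 102 113 119 174 239 248
  249 249]
 [250 229 140 114 112  96  90  99 103 108 108 102 101 115 113 117 177 238
  249 249]
 [250 179 122 115 115  81  90  99 107 108 107 105 101 111 113 116 117 190
  246 249]
 [247 156 114 113 114  91  91 100 103 108 108 104 104 113 114 118 120 181
  246 249]
 [239 131 109 113 113 114 104  95 102 103 106 102 114 114 117 116 110 154
  246 249]]
```

```bash
cat > m.py <<'E'
from h import *
def gray(d): return cv2.cvtColor(d['img'],cv2.COLOR_RGB2GRAY).astype(float)
def ell(d,x,y,w,h,lo,hi,k=8,name=None):
    g=gray(d)[y:y+h,x:x+w].astype(np.float32)
    G=cv2.resize(g,None,fx=k,fy=k,interpolation=cv2.INTER_CUBIC)
    m=((G>lo)&(G<hi)).astype(np.uint8)
    cs=cv2.findContours(m,cv2.RETR_EXTERNAL,1)[0]; c=max(cs,key=cv2.contourArea)
    f=np.zeros_like(m);cv2.drawContours(f,[c],-1,1,-1); M=cv2.moments(f,True)
    p=np.array([M['m10'],M['m01']])/M['m00']
    if name: cv2.imwrite('pics/'+name,f*255)
    return (p+.5)/k-.5+[x,y], M['m00']/k/k, (c[:,0]+.5)/k-.5+[x,y]
E
python3 - <<'E'
from m import *
t=load('top1.png'); s=load('side1.png')
# dial in top
p,a,c=ell(t,230,180,30,26,0,150,name='e1.png'); W=onz(t,*p,83);cw=np.array([onz(t,*q,83) for q in c]);print('dial top',p,a,W, np.ptp(cw,axis=0))
# moments D
g=gray(t); R=(slice(188,195),slice(238,247)); w=np.clip(g[R]-105,0,None); yy,xx=np.mgrid[188:195,238:247]
w=w/w.sum(); cx,cy=(w*xx).sum(),(w*yy).sum()
P=onz(t,cx,cy,119);print('D centroid',cx,cy,P)
pts=[onz(t,u,v,119)[:2] for u,v in zip(xx.ravel(),yy.ravel())];pts=np.array(pts)
C=np.cov(pts.T,aweights=w.ravel(),bias=True);ev,V=np.linalg.eigh(C);n=V[:,0]*np.sign(V[0,0]);print(C,np.sqrt(ev),'flat normal deg',np.degrees(np.arctan2(n[1],n[0])))
# flat edge via threshold
e=[]
for u in range(239,245):
    col=g[186:192,u]; k=np.argmax(col>152); v=186+k-1+(152-col[k-1])/(col[k]-col[k-1]); e.append(onz(t,u,v,119)[:2])
e=np.array(e);print(e)
f=np.polyfit(e[1:5,1],e[1:5,0],1);print('edge ang',-np.degrees(np.arctan(f[0])))
# bolts housing dir
for nm,(u,v) in dict(a=(165+505/8,150+178/8),b=(165+775/8,150+200/8),c=(165+478/8,150+495/8),d=(165+747/8,150+517/8)).items(): print(nm,onz(t,u-.5,v-.5,75))
# cap
p1,a,c=ell(t,172,176,13,13,178,300,name='e2.png');W=onz(t,*p1,182);cw=np.array([onz(t,*q,182) for q in c]);print('cap top',p1,W,np.ptp(cw,axis=0))
p2,a,c=ell(s,235,152,15,10,215,300,name='e3.png');W=onz(s,*p2,182);cw=np.array([onz(s,*q,182) for q in c]);print('cap side',p2,W,np.ptp(cw,axis=0))
print(tri(t,p1,s,p2))
E
cd pics; python3 -c "
import cv2,numpy as np
print([cv2.imread(f'e{i}.png').shape for i in (1,2,3)])"
```

```text
dial top [242.82567689 192.78844803] 200.25 [576.29881789  77.42177948  83.        ] [4.80945552e+01 4.61499951e+01 2.27373675e-13]
D centroid 241.62904080551138 190.74138844727082 [575.07241633  78.60044976 119.        ]
[[10.69460299  0.53053013]
 [ 0.53053013 21.81819549]] [3.26639819 4.67369676] flat normal deg -2.724429507523594
[[579.27901612  86.22476557]
 [580.51341339  83.36208843]
 [580.68846683  80.4847543 ]
 [580.00954002  77.59645249]
 [579.62666081  74.7124496 ]
 [579.08123883  71.82685033]]
edge ang -6.607561387800711
a [641.88932658 124.19927024  75.        ]
b [633.63381809  23.28146506  75.        ]
c [521.93864499 132.05163356  75.        ]
d [513.97246977  32.81613153  75.        ]
cap top [178.70658397 183.25701191] [582.90066501 248.21654943 182.        ] [2.57245035e+01 2.56507945e+01 4.54747351e-13]
cap side [242.04136073 156.20461274] [580.15987512 245.78168867 182.        ] [2.98264798e+01 3.32205963e+01 1.13686838e-13]
(array([582.79948187, 248.82480906, 180.30792223]), np.float64(1.0879422995775336))
[(208, 240, 3), (104, 104, 3), (80, 120, 3)]
```

Run:
```python
from m import *
t=load('top1.png'); s=load('side1.png')
# white line top
for d,(x,y,w,h),nm in((t,(350,208,14,26),'top'),(s,(336,284,22,16),'side')):
    g=gray(d)[y:y+h,x:x+w]; 
    if nm=='top': print(g.astype(int))
    yy,xx=np.mgrid[y:y+h,x:x+w]
    if nm=='top':
        sel=(xx>=354)&(xx<=359)&(yy>=211)&(yy<=229)
        dist=np.ones_like(g)
    else: sel=np.ones_like(g)>0
    # knob dark bg ~ 60
    m=ell(d,*((345,205,22,32) if nm=='top' else (328,284,30,36)),0,110 if nm=='top' else 90,name='k%s.png'%nm)
    print(nm,m[0],m[1], onz(d,*m[0],25))
    hull=cv2.convexHull(m[2].astype(np.float32)); print(np.ptp(m[2],axis=0),m[2].min(0),m[2].max(0))
# dial side
p,a,c=ell(s,265,195,25,22,0,150,name='e4.png')
print(p,a)
```

```text
[[152 148 151 155 157 152 148 149 151 151 148 152 151 157]
 [148 149 149 151 155 152 150 152 150 150 148 145 153 152]
 [147 148 151 150 149 151 146 148 151 152 149 148 150 151]
 [148 150 152 147 136 124 128 136 144 153 151 150 150 149]
 [151 152 148 132 105  85 143 122 132 145 150 149 149 150]
 [148 149 132  99  68  83 174 124 105 140 152 149 151 155]
 [151 132  87  59  61  89 180 122  85 120 141 146 153 152]
 [130  93  61  57  63  84 177 123  74  95 116 127 145 151]
 [ 86  66  57  67  66  87 169 127  76  70  73  90 135 149]
 [ 55  54  63  67  71  83 154 123  81  70  64  75 132 146]
 [ 46  53  66  66  69  82 146 117  77  64  67  72 125 146]
 [ 47  51  65  66  67  78 140 113  78  68  68  67 109 142]
 [ 46  54  62  67  66  82 135 113  78  69  63  69 101 139]
 [ 43  55  62  66  70  78 142 113  79  66  67  68  99 138]
 [ 45  50  66  66  67  81 136 115  81  67  65  73  93 139]
 [ 47  51  62  62  66  78 138 114  80  69  66  71 101 142]
 [ 46  53  64  63  65  78 142 114  81  68  64  71  99 139]
 [ 44  52  65  67  70  78 136 113  79  68  65  67 102 142]
 [ 46  47  64  70  70  79 129 119  80  66  65  76  96 141]
 [ 42  50  64  69  67  72 113 123  88  68  67  71  91 141]
 [ 43  50  61  67  66  70  96 105  81  66  65  68  84 141]
 [ 49  49  65  67  66  68  73  72  68  67  66  68  85 137]
 [ 47  48  60  62  63  63  61  66  66  60  64  71 105 142]
 [ 46  42  45  48  53  55  58  56  52  56  69  95 123 143]
 [ 56  50  43  51  48  47  47  46  49  64  97 121 128 141]
 [ 87  76  75  73  76  71  71  71  85  99 124 131 134 142]]
top [354.55362109 224.04311752] 258.46875 [ 491.94945292 -259.52536075   25.        ]
[15.5   22.625] [346.9375 211.3125] [362.4375 233.9375]
side [342.52207816 302.2842196 ] 564.3125 [ 488.42177623 -263.8541373    25.        ]
[25.75  31.875] [329.5625 285.8125] [355.3125 317.6875]
[276.81554523 207.21721222] 160.984375
```

Run:
```python
import cv2,numpy as np
a=[cv2.resize(cv2.imread('pics/'+f),(380,280)) for f in('ktop.png','kside.png','e4.png','e1.png')]
cv2.imwrite('pics/m1.png',np.vstack([np.hstack(a[:2]),np.hstack(a[2:])]))
```

```text
(no output)
```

View pics/m1.png

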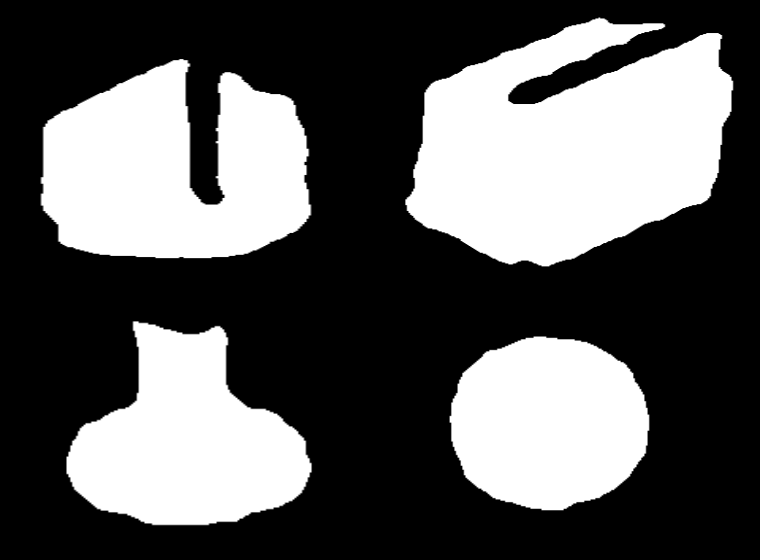

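Request:
move_arm(commands=[1,0,0,-1,-0.13,1,0,0,-1,-0.13,1,0,0,-0.5,-0.13])

```text
clock: 0.4
position: [250.0, 600.1, 256.9]
ee_rot: [[-1.0, -0.001, 0.0], [-0.001, 1.0, 0.0], [-0.0, 0.0, -1.0]]
contact_force: [-0.1, 0.1, -0.2]
opening: 0.759
```

Run:
```python
from m import *
t=load('top1.png'); s=load('side1.png')
g=gray(t); L=[]
for v in range(212,228):
    u=np.arange(354,360); bg=np.interp(u,[353.5,359.5],[66,67]) if v>216 else np.interp(u,[354,359],[g[v,354],g[v,359]])
    w=np.clip(g[v,354:360]-76,0,None) if v>215 else np.clip(g[v,355:358]-90,0,None)
    uu=u if v>215 else np.arange(355,358)
    L.append((v,(w*uu).sum()/w.sum()))
L=np.array(L);print(L.round(2).tolist())
P=np.array([onz(t,u,v,50) for v,u in L if v>215]); f=np.polyfit(P[:,0],P[:,1],1);print('line heading',np.degrees(np.arctan(f[0])))
print('nose px z50',onz(t,356,211.3,50),'tail',onz(t,356.6,230.6,50))
print('line ends',onz(t,356,211.5,50),onz(t,356.6,228.3,50))
for v in (218,224): print('L',onz(t,351.2 if v==218 else 351.3,v,50),'R',onz(t,362,v,50), onz(t,np.interp(v,L[:,0],L[:,1]),v,50))
# predict projections for hypothesis
def corners(x,y,th,z):
    c,s_=np.cos(th),np.sin(th)
    return [(x+a*c-b*s_,y+a*s_+b*c,z) for a,b in((36,0),(-26,0),(18,17),(18,-17),(-22,17),(-22,-17))]
for x,y,th in((495,-261,2),(497,-261,2)):
    for z in(0,50): print(z,proj(t,corners(x,y,np.radians(th),z)).round(1).tolist()); print('   side',proj(s,corners(x,y,np.radians(th),z)).round(1).tolist())
# side line
gs=gray(s);
for v in range(285,300): print(v,gs[v,336:358].astype(int))
```

```text
[[212.0, 356.38], [213.0, 356.29], [214.0, 356.26], [215.0, 356.28], [216.0, 356.26], [217.0, 356.36], [218.0, 356.31], [219.0, 356.37], [220.0, 356.34], [221.0, 356.38], [222.0, 356.4], [223.0, 356.42], [224.0, 356.41], [225.0, 356.4], [226.0, 356.47], [227.0, 356.74]]
line heading 0.07141314692075061
nose px z50 [ 527.13820348 -260.61917614   50.        ] tail [ 468.85830734 -261.01555871   50.        ]
line ends [ 526.53048644 -260.60446881   50.        ] [ 475.7663185  -261.18061877   50.        ]
L [ 506.79011458 -245.7407787    50.        ] R [ 506.86348278 -278.12160428   50.        ] [ 506.82493238 -261.06942749   50.        ]
L [ 488.67422418 -245.63414139   50.        ] R [ 488.74293742 -277.65299157   50.        ] [ 488.70723225 -260.93570558   50.        ]
0 [[353.0, 212.6], [354.2, 232.5], [347.9, 218.6], [358.8, 218.2], [348.6, 231.4], [359.6, 231.0]]
   side [[353.0, 300.8], [335.1, 313.9], [342.4, 300.6], [353.7, 308.5], [330.7, 308.9], [342.1, 317.3]]
50 [[355.7, 210.0], [356.9, 230.5], [350.4, 216.1], [361.7, 215.8], [351.1, 229.4], [362.5, 229.0]]
   side [[354.9, 
[... 1221 characters left out ...]
6  53  52  61  57
  65 164 195 199]
293 [ 55  57  60  56  57  89 195 240 207 110  63  57  58  56  57  58  57  55
  52  95 188 199]
294 [ 57  57  57  94 164 177 234 168  75  55  56  53  56  58  55  56  53  51
  50  48 184 204]
295 [ 56  58  88 199 240 207 110  59  57  57  58  56  56  53  52  53  53  52
  46  51 180 203]
296 [ 55  59 129 233 168  79  55  57  55  56  53  57  54  54  52  46  48  46
  44  67 186 206]
297 [ 50  56  79  79  62  55  57  55  57  54  55  57  55  48  50  47  44  45
  46  66 185 207]
298 [ 52  57  54  55  56  56  61  57  60  54  52  54  52  49  46  44  46  46
  43  72 182 203]
299 [ 48  54  55  52  54  56  59  58  53  53  51  44  47  45  47  46  44  46
  43 111 189 204]
```

Request:
move_arm(commands=[1,-3.3,-3.5,0,0,1,-3.3,-3.5,0,0,1,-3.3,-3.5,0,0,1,-3.3,-3.5,0,0,1,-3.3,-3.5,0,0,1,-3.3,-3.5,0,0,1,-3.3,-3.5,0,0,1,-3.3,-3.5,0,0,1,-3.3,-3.5,0,0,1,-3.4,-3.6,0,0])

```text
clock: 1.4
position: [580.1, 245.9, 256.3]
ee_rot: [[-1.0, 0.004, -0.001], [0.004, 1.0, -0.0], [0.001, -0.0, -1.0]]
contact_force: [1.1, -0.0, 0.5]
opening: -0.0
```

Request:
move_arm(commands=[1,-0.2,0.15,2.5,0,1,0,0,2,0,1,0,0,1.0,0,1,0,0,0,0])

```text
clock: 1.8
position: [580.6, 248.3, 200.1]
ee_rot: [[-1.0, 0.005, -0.003], [0.005, 1.0, -0.002], [0.003, -0.002, -1.0]]
contact_force: [-0.3, -0.0, 0.9]
opening: 0.005
```

Run:
```python
from h import *
for n in('side','top'):
    d=snap(n,n+'2.png')
    im=d['img'][:,:,::-1]; x,y=(210,100) if n=='side' else (140,140)
    cv2.imwrite(f'pics/{n}2c.png',cv2.resize(im[y:y+75,x:x+100],None,fx=6,fy=6,interpolation=cv2.INTER_CUBIC))
a=cv2.imread('pics/side2c.png');b=cv2.imread('pics/top2c.png');cv2.imwrite('pics/c2.png',cv2.resize(np.vstack([a,b]),(396,594)))
```

```text
(no output)
```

View pics/c2.png

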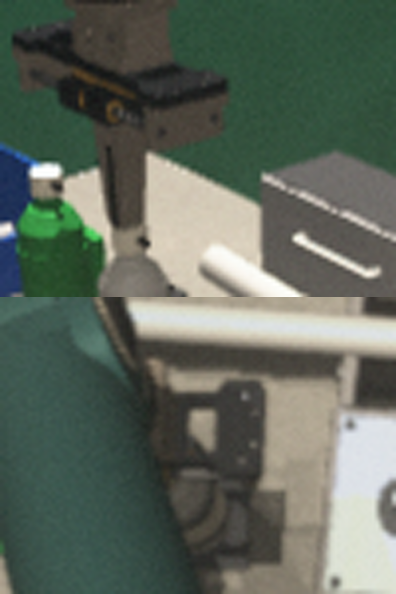

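Request:
move_arm(commands=[1,0,0,0.3,0,1,0,0,0.3,0,1,0,0,0.3,0,1,0,0,0,0])

```text
clock: 2.3
position: [581.9, 249.7, 193.7]
ee_rot: [[-1.0, 0.004, 0.002], [0.004, 1.0, 0.001], [-0.002, 0.001, -1.0]]
contact_force: [-0.1, -0.9, 6.4]
opening: 0.007
```

Request:
move_arm(commands=[1,0,0,0.2,0,1,0,0,0.2,0,1,0,0,0,0,1,0,0,0,0])

```text
clock: 2.7
position: [582.0, 249.7, 193.2]
ee_rot: [[-1.0, 0.004, 0.003], [0.004, 1.0, 0.002], [-0.003, 0.002, -1.0]]
contact_force: [-7.0, -2.1, 23.6]
opening: 0.009
```

Request:
move_arm(commands=[1,0,0,0,0,1,0,0,-1,0,1,0,0,-2,0,1,0,0,-3,0])

```text
clock: 3.1
position: [580.2, 248.4, 247.6]
ee_rot: [[-1.0, 0.005, -0.003], [0.005, 1.0, -0.002], [0.003, -0.002, -1.0]]
contact_force: [0.4, -0.1, -1.0]
opening: 0.005
```

Run:
```python
from m import *
s=load('side1.png')
d=snap('side','side3.png')
im=d['img'][:,:,::-1]
cv2.imwrite(f'pics/c3.png',cv2.resize(im[100:180,210:310],None,fx=6,fy=6,interpolation=cv2.INTER_CUBIC))
print(ell(d,235,152,15,10,215,300)[0],ell(s,235,152,15,10,215,300)[0])
```

```text
[248.4375 161.25  ] [242.04136073 156.20461274]
```

View pics/c3.png

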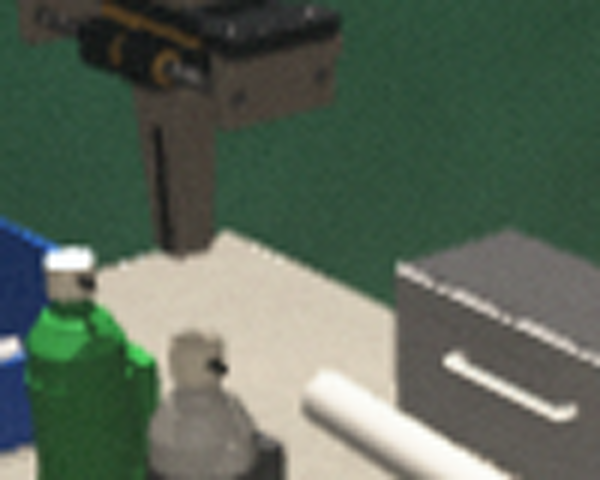

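Request:
move_arm(commands=[-0.3,0.8,-4.9,0,0,-0.3,0.8,-4.9,0,0,-0.3,0.8,-4.9,0,0,-0.3,0.8,-4.9,0,0,-0.3,0.8,-4.9,0,0,-0.3,0.8,-4.9,0,0,-0.3,0.8,-4.9,0,0,-0.3,0.8,-4.9,0,0,-0.3,0.8,-4.9,0,0,-0.3,0.8,-4.9,0,0])

```text
clock: 4.15
position: [498.3, -242.5, 248.7]
ee_rot: [[-1.0, 0.005, 0.001], [0.005, 1.0, -0.0], [-0.001, -0.0, -1.0]]
contact_force: [1.4, -0.2, 0.3]
opening: 0.652
```

Request:
move_arm(commands=[-0.3,0.4,-1.8,2,0,-0.3,0,0,4.5,0,-0.3,0,0,4.5,0,-0.3,0,0,4,0,-0.3,0,0,0,0])

```text
clock: 4.65
position: [491.1, -256.9, 93.7]
ee_rot: [[-1.0, 0.005, -0.01], [0.005, 1.0, 0.004], [0.01, 0.004, -1.0]]
contact_force: [0.4, -0.1, -0.9]
opening: 0.646
```

Run:
```python
from m import *
for n in ('side','top'):
    d=snap(n,n+'4.png'); im=d['img'][:,:,::-1]
    x,y=(300,230) if n=='side' else (310,180)
    cv2.imwrite(f'pics/c4{n}.png',cv2.resize(im[y:y+90,x:x+100],None,fx=6,fy=6,interpolation=cv2.INTER_CUBIC))
s=read_state();print(s['position'],s['ee_rot'].round(3).tolist())
print(proj(load('side1.png'),[s['position']+[0,0,-17],s['position']]))
```

```text
[ 494.87314292 -258.88219633   98.85776963] [[-1.0, 0.005, -0.001], [0.005, 1.0, 0.0], [0.001, 0.0, -1.0]]
[[344.74187153 280.5719391 ]
 [345.32705208 274.58141151]]
```

View pics/c4side.png

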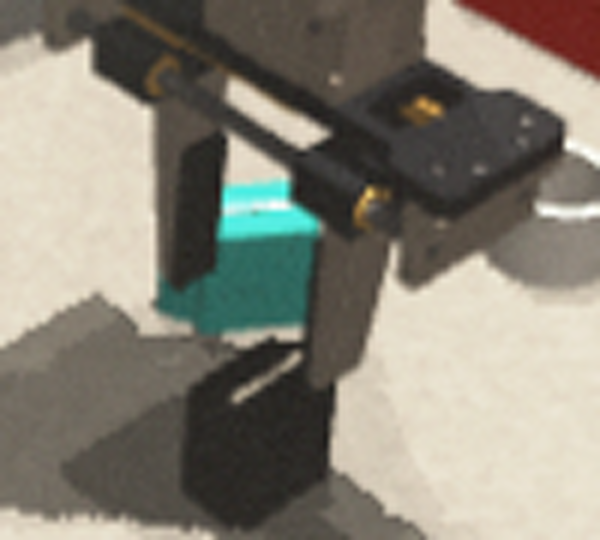

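View pics/c4top.png

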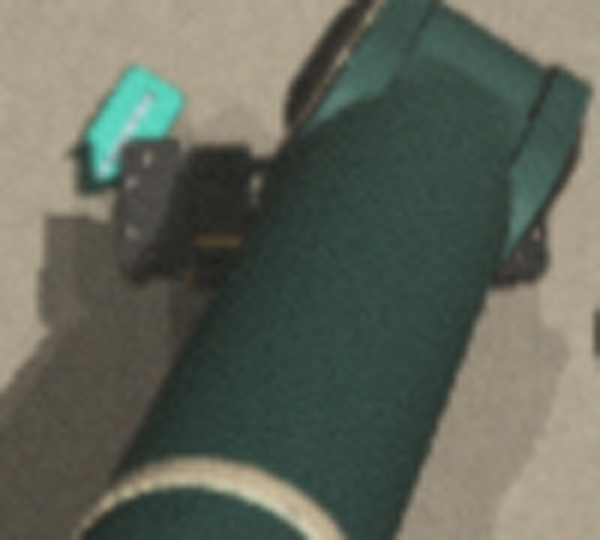

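Run:
```python
from m import *
t=load('top1.png');s=load('side1.png')
for u,v in((310+150/10,180+325/10),(310+235/10,180+290/10)): print(onz(t,u,v,0),onz(t,u,v,50))
print(onz(s,310+150/9,255+240/9,0))
```

```text
[ 531.23921317 -172.79104318    0.        ] [ 523.2718927  -167.50539915   50.        ]
[ 542.30500575 -199.35094144    0.        ] [ 533.96815233 -193.1783517    50.        ]
[ 530.7803872  -173.37695647    0.        ]
```

Request:
move_arm(commands=[-0.3,0.05,-0.2,2.3,0,-0.3,0,0,2.5,0,-0.3,0,0,2.3,0,-0.3,0,0,0.2,0,1,0,0,0,0,1,0,0,0,0,1,0,0,0,0,1,0,0,0,0,1,0,0,0,0])

```text
clock: 5.65
position: [495.4, -261.2, 27.1]
ee_rot: [[-1.0, 0.005, 0.002], [0.005, 1.0, -0.001], [-0.002, -0.001, -1.0]]
contact_force: [-1.1, 0.9, 7.1]
opening: 0.365
```

Run:
```python
from m import *
s=read_state();print(s['position'],s['ee_rot'].round(3).tolist(),s['opening']*92)
for n in ('side',):
    d=snap(n,n+'5.png'); im=d['img'][:,:,::-1]
    x,y=(300,230)
    cv2.imwrite(f'pics/c5{n}.png',cv2.resize(im[y:y+90,x:x+100],None,fx=6,fy=6,interpolation=cv2.INTER_CUBIC))
```

```text
[ 495.37247593 -261.15490137   27.07311488] [[-1.0, 0.005, 0.002], [0.005, 1.0, -0.001], [-0.002, -0.001, -1.0]] 33.58697943440489
```

View pics/c5side.png

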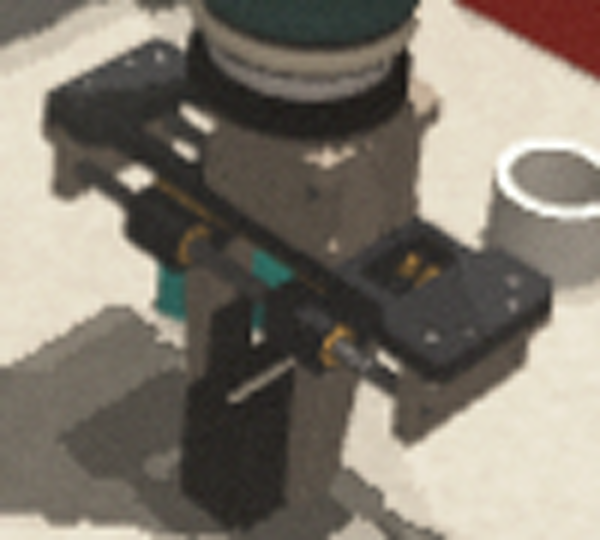

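Request:
move_arm(commands=[1,0,0,-1,0,1,0,0,-4.5,0,1,0,0,-5,0,1,0,0,-4.5,0])

```text
clock: 6.1
position: [494.0, -260.7, 178.0]
ee_rot: [[-1.0, 0.005, 0.0], [0.005, 1.0, -0.0], [-0.0, -0.0, -1.0]]
contact_force: [0.5, -0.3, -0.4]
opening: 0.369
```

Request:
move_arm(commands=[1,-1,4.2,0,0,1,-1,4.2,0,0,1,-1,4.2,0,0,1,-1,4.2,0,0,1,-1,4.2,0,0,1,-1,4.2,0,0,1,-1,4.2,0,0,1,-1,4.2,0,0,1,0,0.2,0,0.073,1,0,0,0,0])

```text
clock: 7.1
position: [575.7, 78.5, 175.8]
ee_rot: [[-0.997, 0.075, -0.0], [0.075, 0.997, -0.0], [0.0, -0.0, -1.0]]
contact_force: [-0.6, -0.0, -1.3]
opening: 0.364
```

Run:
```python
from m import *
for n in ('side','top'):
    d=snap(n,n+'6.png'); im=d['img'][:,:,::-1]
    x,y=(235,130) if n=='side' else (190,150)
    cv2.imwrite(f'pics/c6{n}.png',cv2.resize(im[y:y+90,x:x+100],None,fx=6,fy=6,interpolation=cv2.INTER_CUBIC))
s=read_state();print(s['position'],s['ee_rot'].round(3).tolist(),s['opening']*92,s['contact_force'])
```

```text
[575.71601726  75.84965135 175.82945945] [[-0.997, 0.077, -0.0], [0.077, 0.997, -0.001], [0.0, -0.001, -1.0]] 33.37254465433239 [ 0.37111236 -0.1093572  -1.53905284]
```

View pics/c6side.png

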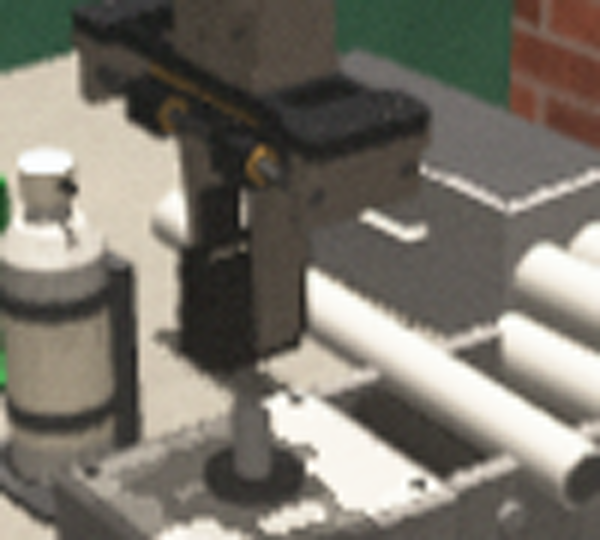

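View pics/c6top.png

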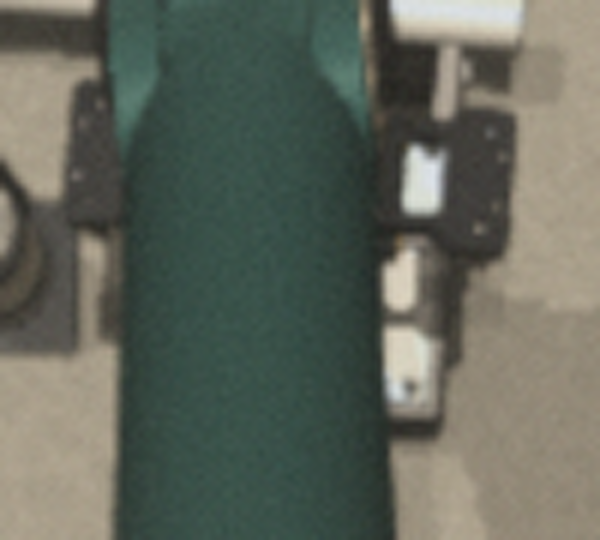

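Run:
```python
from m import *
s=load('side1.png');d=load('side6.png');g=gray(d).astype(int);g1=gray(s).astype(int)
P=[read_state()['position'] for _ in range(1)];print(P)
print('axis proj',[proj(s,[576.3,77.4,z])[0].round(2).tolist() for z in(83,95,105,119)])
for v in(198,200,202,204,206): print(v,g[v,270:284])
print('left edge')
for v in range(172,194,2): print(v,g[v,260:274], g[v,274:290])
print('side1 left/right');
for v in(295,299,303,307): print(v,g1[v,326:338],g1[v,348:360])
def kn(x,y,th,zb):
    th=np.radians(th);c,n=np.cos(th),np.sin(th)
    L=[(36,0),(22,17),(22,-17),(-22,17),(-22,-17),(-26,13),(-26,-13),(-26,0)]
    return np.array([(x+a*c-b*n,y+a*n+b*c,zb) for a,b in L])
for z in (0,50): print('bench',z,proj(s,kn(494,-261,0,z)).round(1).tolist())
for z in (149,174,199): print('held',z,proj(d,kn(576.3,77.4,-4.5,z)).round(1).tolist())
```

```text
[array([575.71601726,  75.84965135, 175.82945945])]
axis proj [[276.84, 207.03], [276.78, 203.4], [276.73, 200.34], [276.65, 196.0]]
198 [204 192 191 139  98  94  97  96  96 116 237 247 248 247]
200 [156 154 151 118  95  97  98  99  99  94 211 244 247 248]
202 [137 137 134 116  92  96 100 100  96  97 125 227 234 245]
204 [105  98  87  75  87  94  98 101  93  91  79 101 120 131]
206 [ 55  49  54  55  85  93  98 101  96  94  68  59  61  59]
left edge
172 [204 203 204 205 145  60  32  33  33  37  65  77  79  63] [36 31 40 68 67 73 69 74 74 72 73 73 73 84 92 92]
174 [201 202 200 204 127  51  30  34  35  38  34  36  33  35] [ 35  34  34  65  69  71  71  72  71  72  72  62 111 125  97  87]
176 [205 203 203 205 143  55  35  35  33  34  35  38  38  31] [ 31  34  36  64  69  75  74  73  74  73  75  59 210 248 238 209]
178 [204 203 203 202 166  67  35  30  35  36  37  37  34  39] [ 37  39  34  56  71  73  75  73  74  75  75  53 201 247 250 251]
180 [203 202 203 204 152  64  33  33  33  33  30  35  37  35] [ 39  38  34  55  68  72  74  73  75  73  74  41 173 238 244 247]
182 [204 203 205 201 12
[... 1166 characters left out ...]
00 199 202]
bench 0 [[353.2, 301.2], [343.6, 300.0], [354.6, 308.2], [330.4, 308.8], [341.3, 317.4], [330.4, 310.6], [338.8, 317.2], [334.5, 313.9]]
bench 50 [[355.0, 285.1], [345.2, 283.8], [356.6, 291.8], [331.6, 292.5], [342.9, 300.9], [331.6, 294.3], [340.3, 300.8], [335.9, 297.5]]
held 149 [[287.1, 183.0], [279.5, 182.0], [286.6, 186.7], [266.4, 186.4], [273.3, 191.2], [266.0, 187.3], [271.3, 191.0], [268.6, 189.2]]
held 174 [[287.1, 174.9], [279.4, 174.0], [286.6, 178.5], [266.2, 178.3], [273.1, 183.0], [265.8, 179.2], [271.1, 182.8], [268.4, 181.0]]
held 199 [[287.1, 166.7], [279.3, 165.9], [286.5, 170.2], [265.9, 170.0], [273.0, 174.5], [265.5, 170.9], [270.9, 174.4], [268.1, 172.6]]
```

Request:
move_arm(commands=[1,0,0,0,0,1,0,0,0,0])

```text
clock: 7.4
position: [575.9, 75.5, 175.8]
ee_rot: [[-0.997, 0.079, 0.0], [0.079, 0.997, -0.0], [-0.0, -0.0, -1.0]]
contact_force: [0.9, -0.4, -0.4]
opening: 0.367
```

Run:
```python
from m import *
P=[];I=[]
for i in range(6):
    d=snap('side',f's7_{i}.png');I.append(gray(d));P.append(read_state()['position'])
print(np.array(P).round(2).tolist())
g=np.mean(I,0).astype(int)
for v in range(176,184,2): print(v,g[v,260:270])
for v in range(187,196): print(v,g[v,262:284])
for v in range(196,208,2): print(v,g[v,268:286])
```

```text
[[575.98, 75.74, 175.78], [576.0, 75.96, 175.75], [575.99, 76.19, 175.7], [576.03, 76.35, 175.68], [576.0, 76.5, 175.66], [576.0, 76.63, 175.63]]
176 [205 204 204 203 204 101  39  35  34  35]
178 [203 202 203 203 203 111  42  33  35  35]
180 [201 202 202 203 203 110  43  33  34  36]
182 [204 203 203 201 201 102  42  35  35  35]
187 [151 105  91  57  38  35  35  37  36  36  37  38  35  36  36  38  59  68
  73  68  64  62]
188 [196 138  91  60  39  37  35  35  36  36  36  35  38  37  38  37  51  59
  63  50  52  66]
189 [189 185 136 116  70  43  37  37  36  36  36  37  36  37  36  38  39  51
  65 108 132 147]
190 [202 203 186 173 130  73  48  37  36  37  36  37  36  38  37  47  96 119
 142 189 202 203]
191 [200 201 199 185 173 131  77  52  40  41  39  39  43  46  54  64 142 161
 192 198 203 202]
192 [199 202 200 198 184 183 136 119  71  64  54  51  57  66  71  71  87  95
 155 182 192 196]
193 [199 199 201 202 201 203 190 178 133  93  77  74  72  71  71  69  71  87
  96 155 162 184]
194 [202 204 206 206 205 205 205 190 186 137 124  92  78  71  71  71  72  71
  89  88  92 165]
195 [206 206 205 204 203 203 204 204 206 190 177 136  93  79  76  73  70  71
  94 170 170 146]
196 [203 204 205 204 186 170 103  88  85  80 100 159 206 246 244 146  94 177]
198 [201 201 201 190 190 140  96  94  95  92  93 116 237 247 247 247 247 247]
200 [143 163 164 162 166 124  94  96  98  99  96  95 212 245 247 247 247 248]
202 [167 152 141 137 136 115  94  95 100  99  97  92 120 227 240 245 246 246]
204 [109 102 103  95  90  75  86  94  99  98  97  91  79 102 121 130 143 145]
206 [104  83  53  49  53  57  83  94  96  98  96  91  60  56  62  62  85 126]
```

Request:
move_arm(commands=[1,-0.22,0.06,0.5,0,1,0,0,1,0,1,0,0,0.7,0,1,0,0,0,0,1,0,0,0,0,1,0,0,0,0,1,0,0,0,0,1,0,0,0,0])

```text
clock: 8.5
position: [578.4, 77.4, 153.9]
ee_rot: [[-0.997, 0.078, 0.001], [0.078, 0.997, 0.0], [-0.001, 0.0, -1.0]]
contact_force: [-0.5, -0.5, -0.9]
opening: 0.368
```

Run:
```python
from m import *
P=[];I=[]
for i in range(4):
    d=snap('side',f's8_{i}.png');I.append(gray(d));P.append(read_state()['position'])
print(np.array(P).round(2).tolist())
g=np.mean(I,0).astype(int)
for v in range(184,196,2): print(v,g[v,260:272])
for v in range(196,210,2): print(v,g[v,266:286])
im=d['img'][:,:,::-1]
cv2.imwrite(f'pics/c8.png',cv2.resize(im[150:225,225:325],None,fx=7,fy=7,interpolation=cv2.INTER_CUBIC))
def kn(x,y,th,zb):
    th=np.radians(th);c,n=np.cos(th),np.sin(th)
    L=[(36,0),(22,17),(22,-17),(-22,17),(-22,-17),(-26,13),(-26,-13),(-26,0)]
    return np.array([(x+a*c-b*n,y+a*n+b*c,zb) for a,b in L])
for z in (122,147): print('held',z,proj(d,kn(576.3,77.4,-4.5,z)).round(1).tolist())
```

```text
[[578.38, 77.35, 153.87], [578.36, 77.35, 153.81], [578.3, 77.32, 153.77], [578.3, 77.36, 153.76]]
184 [201 185 178 179 175 121  51  33  35  34  33  35]
186 [164 118 101  94  96  89  44  36  35  36  35  35]
188 [200 202 196 139  91  69  42  34  35  37  36  37]
190 [200 200 203 205 188 173  73  34  36  35  35  37]
192 [198 199 201 202 199 199  86  36  35  35  37  34]
194 [201 202 203 204 205 207  90  36  37  35  37  34]
196 [184 142  80  40  36  36  36  38  36  38  38  38  37  87 167 194 211 127
  94 179]
198 [206 202 201 179 138  69  67  54  46  60  74  82  91 114 237 247 248 248
 247 247]
200 [192 192 145 163 164 158 151 120  94  97  97  97 100  93 210 245 247 247
 247 247]
202 [164 158 140 111 106 104 104  91  88  95  97  99  98  92 121 145 227 235
 245 246]
204 [102 105 102 102 102  97  89  75  86  93  97  98  96  92  74 101 119 131
 144 145]
206 [102 103 104  85  55  56  55  54  83  91  97  98  96  93  61  51  48  50
  75 124]
208 [104 104 100  56  49  49  49  50  75  87  96  99  97  86  57  51  50  51
  49  80]
held 122 [[287.1, 191.4], [279.6, 190.5], [286.6, 195.2], [266.7, 194.9], [273.5, 199.8], [266.3, 195.9], [271.5, 199.7], [268.9, 197.8]]
held 147 [[287.1, 183.6], [279.5, 182.7], [286.6, 187.3], [266.5, 187.0], [273.3, 191.8], [266.0, 188.0], [271.3, 191.7], [268.6, 189.8]]
```

View pics/c8.png

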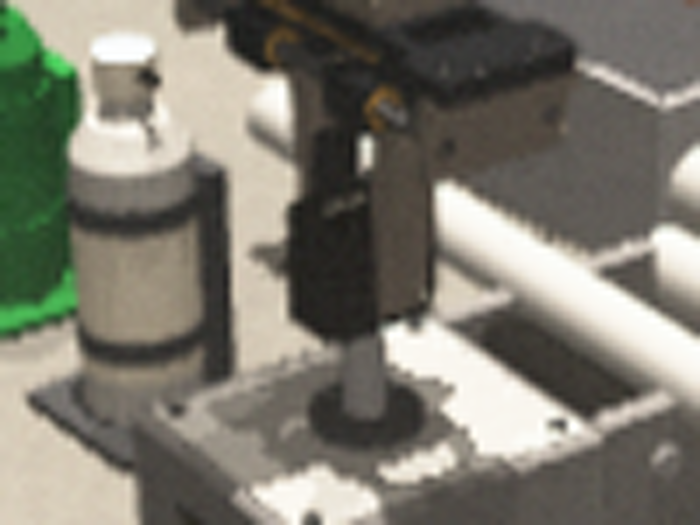

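Request:
move_arm(commands=[1,0,0,0.4,0,1,0,0,0.4,0,1,0,0,0.3,0,1,0,0,0,0,1,0,0,0,0])

```text
clock: 9.2
position: [578.8, 77.3, 142.5]
ee_rot: [[-0.997, 0.078, 0.001], [0.078, 0.997, -0.0], [-0.001, -0.0, -1.0]]
contact_force: [2.8, -0.3, -3.0]
opening: 0.367
```

Request:
move_arm(commands=[1,0,0,0.3,0,1,0,0,0.3,0,1,0,0,0,0])

```text
clock: 9.5
position: [578.9, 77.3, 136.6]
ee_rot: [[-0.997, 0.078, 0.002], [0.078, 0.997, 0.0], [-0.002, 0.0, -1.0]]
contact_force: [4.8, -0.1, -1.8]
opening: 0.37
```

Request:
move_arm(commands=[1,-0.08,0,0.2,0,1,0,0,0.3,0,1,0,0,0.3,0,1,0,0,0,0])

```text
clock: 9.9
position: [579.1, 77.3, 128.1]
ee_rot: [[-0.997, 0.078, 0.0], [0.078, 0.997, -0.0], [-0.0, -0.0, -1.0]]
contact_force: [4.7, -0.0, -3.5]
opening: 0.368
```

Request:
move_arm(commands=[1,-0.05,0,0.3,0,1,0,0,0.3,0,1,0,0,0.2,0,1,0,0,0,0,1,0,0,0,0])

```text
clock: 10.4
position: [579.3, 77.2, 120.8]
ee_rot: [[-0.997, 0.078, -0.001], [0.078, 0.997, 0.0], [0.001, 0.0, -1.0]]
contact_force: [0.3, -0.1, 3.8]
opening: 0.368
```

Request:
move_arm(commands=[1,0,0,0.3,0,1,0,0,0.3,0,1,0,0,0.2,0,1,0,0,0,0,1,0,0,0,0])

```text
clock: 10.9
position: [579.5, 77.3, 113.9]
ee_rot: [[-0.997, 0.078, 0.0], [0.078, 0.997, 0.0], [0.0, 0.0, -1.0]]
contact_force: [-2.3, -0.7, 13.9]
opening: 0.368
```

Request:
move_arm(commands=[1,0,0,0.15,0,1,0,0,0,0,1,0,0,0,0,1,0,0,0,0])

```text
clock: 11.3
position: [579.7, 77.3, 113.8]
ee_rot: [[-0.997, 0.078, 0.0], [0.078, 0.997, 0.001], [-0.0, 0.001, -1.0]]
contact_force: [-5.9, -1.9, 22.8]
opening: 0.366
```

Run:
```python
from m import *
d=snap('side','s9.png');im=d['img'][:,:,::-1]
cv2.imwrite(f'pics/c9.png',cv2.resize(im[150:225,225:325],None,fx=7,fy=7,interpolation=cv2.INTER_CUBIC))
s=read_state();print(s['clock'],s['position'],s['contact_force'])
def kn(x,y,th,zb):
    th=np.radians(th);c,n=np.cos(th),np.sin(th)
    return np.array([(x+a*c-b*n,y+a*n+b*c,zb) for a,b in[(-22,17),(-22,-17),(-26,-13),(22,-17)]])
print((7*(proj(d,kn(576.3,77.4,-4.5,87))-[225,150])).round().tolist(),(7*(proj(d,kn(576.3,77.4,-4.5,95))-[225,150])).round().tolist())
```

```text
11.35 [579.70839163  77.32476292 113.77005614] [-5.4298196  -0.82372675 22.71899864]
[[294.0, 390.0], [341.0, 425.0], [327.0, 424.0], [431.0, 392.0]] [[294.0, 373.0], [341.0, 408.0], [327.0, 407.0], [431.0, 375.0]]
```

View pics/c9.png

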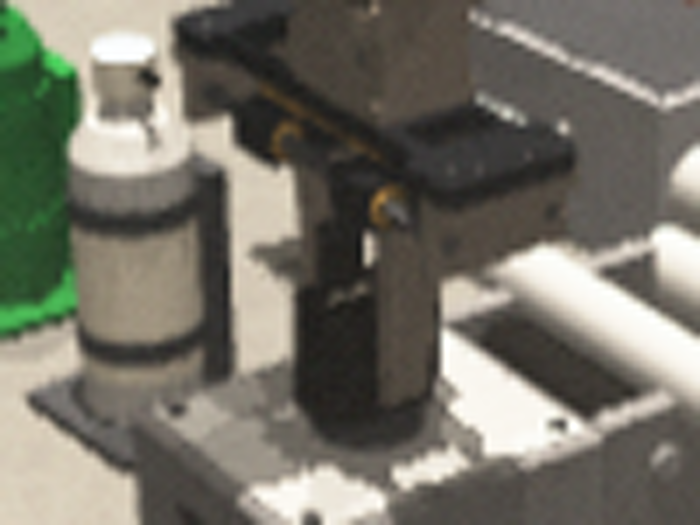

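Run:
```python
from h import *
s=read_state();print(s['clock'],s['position'],s['contact_force'],hand_in())
```

```text
the job is handed in; nothing more can be done
11.35 [579.70839163  77.32476292 113.77005614] [-5.4298196  -0.82372675 22.71899864] None
```

I lubricated the spindle first, then fitted the knob and pressed it down to the stop. I handed the job in at 11.35 s, while still holding the knob down.

- **Spray:** the force on the cap rose from 6.4 to 23.6 N while the tool sank only 0.5 mm more, so the cap was fully down. The picture afterwards showed it back up. The numeric check of its height in that picture failed because the cap lay in shadow, so I judged that by eye.
- **Knob angle:** I gripped the knob across its flat sides and set it to −4.5°. The measurements of the spindle flat spread from −2.7° to −6.6°, and the housing edges gave about −4 to −5°.
- **Knob position:** the top and side cameras disagreed by about 1 to 3 mm, so I lined the knob up with the shaft in the side view.
- **Fitting:** the knob slid on with under 5 N of side force and met the spindle tip at the expected depth.
- **At the stop:** the tool stayed at 113.8 to 113.9 mm, against about 114 expected, while the force rose from 13.9 to 22.8 N. The last picture shows the knob's underside just above the dial, where it should be when pressed. About 6 N of side force remained at the end.
- **Bystanders:** no picture or force reading showed the arm touching anything else. I did not take a final picture to check each offcut and the wrench.

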